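# Lock the laptop dock with the square T-key

## Task

Take the T-handled square key out of its wooden stand, pass it down the round bore of the laptop dock's lock, and feel gently for the square socket hidden inside until the key drops fully home. Then turn it clockwise (seen from above) until it comes to its stop, and leave it standing there, released. Do not force the key, and leave everything else on the desk as it is.

Things in the scene. Friction and masses are not known exactly. Their poses are not given: they have to be found in the camera images.
- key: Bright steel T-key standing upright in its stand, about 250 g, 98 mm tall. Origin at the centre of its lower end, z up. Shank 16 mm square with blunted corners (21.3 mm across corners), 80 mm long; its lowest 3 mm taper to 14.8 mm square. On top a cross bar 84 mm long (along the key's x), 20 mm wide (y), 18 mm tall. The key fits the socket in any of its four quarter turns.
- key_tip (a point): The centre of the key's lower end (same point as its origin).
- key_bar (a point): The centre of the key's cross bar, 89 mm above the key's lower end: the place to grip.
- key_stand: Fixed wooden block 60 x 60 x 45 mm high in which the key stands, in a 17.5 mm square hole 37 mm deep (floor 8 mm above the desk). Origin under its centre.
- dock: Fixed aluminium dock. Origin on the desk under the bore of its lock, an aluminium block 70 x 70 x 55 mm high; x points from the lock to the laptop. Dock plate and closed black laptop: 240 x 320 mm, up to 38 mm high, centred at x = 165, y = -60 mm. At its stop the sides of the lock's square socket, so those of the key in it, lie along the dock's x and y.
- socket_floor (a point): Centre of the solid floor of the lock's 17.5 mm square socket, 20 mm deep, on the bore axis; z up. A key fully home has its lower end here. The socket's angle is not measured: it was left 25 to 70 degrees short of its stop, at which it halts hard. It turns with 0.12 N m of friction, so a key pressed on it lightly does not carry it along; about 6 degrees of play.
- bore_mouth (a point): Centre of the mouth of the round bore in the top of the lock, 55 mm above the desk. The bore is 24 mm wide and 25 mm deep and ends at the mouth of the square socket, 30 mm above the desk. Over 80 N between key and lock, all contacts added up, is forcing: a push of some 20 N on a key wedged askew can reach it.
- driver: Bystander: screwdriver with black round handle, 106 mm tall, standing in a second wooden stand of the same outer size as the key's. Origin at its lower end.
- mouse: Bystander: black mouse, 100 x 58 x 32 mm.
- tape_roll: Bystander: roll of tape lying flat, 92 mm wide, 24 mm high.
- thermos: Bystander: white thermos with steel lid, 72 mm wide, 184 mm tall.
- adapter: Bystander: black power adapter, 130 x 60 x 30 mm.
- phone: Bystander: phone lying flat, 150 x 72 x 9 mm.
- pill_jar: Bystander: small white jar, 48 mm wide, 75 mm tall.
- mug: Bystander: white mug, 76 mm wide, 90 mm tall.
There are look-alikes about, which are no part of the job. Of the things like the key, leave any that is red; of the rest the smaller one is meant.

How it is judged:
By the outcome, as a careful person would: the job done as asked, in the order asked, and still so for the second after the job is handed in, with the robot touching nothing.
It also fails if it takes over 59 s, if anything falls off the work surface, if the arm or the gripper's body presses on something with over 40 N, if the wrist force passes 120 N, or if a joint passes its speed limit or range.

## Robot

A 6-joint arm with a two-finger parallel gripper is mounted at the origin on the work surface. World frame = base frame: x ahead of the robot, y to its left, z up, the work surface at z = 0. Lengths are in mm, angles in rad, forces in N, time in s.
With the tool pointing down it reaches from about 275 to 725 mm from the base axis. Payload 5.6 kg.
Tool frame: the origin (TCP) lies at the very end of the fingers, on their centre line; the grasp point (between the pads) lies 19 mm behind it (bot.hold_point_z is the distance from the TCP to the grasp point, in mm); z points along the fingers, y is the line along which they close (so a half turn about z gives the same grasp; the last joint's range is limited). The gripper opens to 85 mm and grips with 20 to 120 N. Pads are 22 mm wide; open, the fingers measure 114 mm over their backs; the gripper's body (76 mm by 85 mm) begins 54 mm behind the grasp point. The pads swing forward as they close: fully open they stand 13 mm farther back than shut.
Start: joints at [1.6, 0.255, 0.108, 0, -1.424, -0.285], TCP at [139.133, 532.104, 231.283] pointing down, gripper open.
Joint ranges: [-2.95, 2.95], [-1.21, 1.97], [-1.09, 1.5], [-2.87, 1.71], [-2.94, -0.07], [-3.05, 3.05]. Speed limits (rad/s): [2.57, 2.57, 3.14, 3.14, 3.14, 3.14].

## Interface

Orientations are given as a rotation vector (axis times angle).
In Python, from station import status, cams, close_job, bot gives the robot as it stands.
- The arm moves only by the tool servo_tool, never from a script. Its argument "plan" is a list of rows, each an object with "jaw": the gripper command: -1 is fully open, 1 is shut, values between are in proportion; "dp": the shift along the tool's x, y, z normalised to -1 to 1, where 1 is 0.4 m, a list of three; "turn": the turn about the tool's z normalised to -1 to 1, where 1 is pi rad. A call has 1 to 5 rows; each row is the pose to reach, as a shift and turn from the pose commanded when the call began, along the tool's axes at that moment, turning the shorter way round; what a row does not reach only later rows make up. A row lasts 1/12 s, in which the tool goes at most 41.7 mm and 7.16 degrees, less where a joint would pass 70% of its speed; a pose out of reach is approached as far as the arm can. A call with a number of a shift or a turn outside -1 to 1 is refused whole. A call with a gripper value outside its range is refused whole. The fingers move at their own pace and stop on an object; "squeeze" is the grip in N (left out, the last holds). Time passes only in rows, so rows that repeat a pose let the fingers close. It gives the time, the measured TCP pose, the force, the opening and the grip force at its end, in the units of the state.
- status.read_state(): the state, without advancing time (a new reading comes with each control period).
- cams.get_image(name): name is "side" or "top" or "wrist"; returns a dict with "color" (480x640x3 uint8, red, green, blue), "camera_matrix" (3x3 intrinsics, pixels), "position" and "orientation" of the camera in the world; the wrist camera has in their place "mount" (4x4, takes a point from camera to tool coordinates, whose origin is the TCP and whose axes are the flange's). Camera axes: x right, y down, z forward; pixel columns grow to the right and rows downward; lengths in mm; the calibration is good to about 2 mm. A picture is of the moment at which its call begins: read the wrist's pose just before it. There is no depth.
- close_job(): hands the job in; it is judged then, once.
Trained networks look in a picture, given as the dict that the camera call returned (one of the last four; its "shot" number tells which), for a name from the list of things; names that differ only in an ending like _2 or _b are one class to them, and where a whole thing is asked for, a point or a joint stands for the part that bears it (a point fixed in the world has none). Each returns a list of dicts, best first, with "p" (0 to 1); they miss things now and then, are a little off and sometimes report something else, mostly with a low value. They report only what shows in the picture. A call takes as long as a camera call. They do not tell look-alikes from the thing itself.
- cams.silhouettes(picture, label): "region" (480x640 bool, what is visible of it) and "rect" ([left, top, right, bottom] in pixels, round what is visible of it).
The state is a dict: "time_s": time; "qpos": joint angles; "joint_vel": joint speeds; "effort": joint torques, N m; "ee_pos": TCP position; "orientation": TCP orientation; "wrist_force": force on the tool from outside, world axes, zero at the start; "moment": the same for the moment, N m; "width": finger opening in mm; "finger_force": force on a finger pad.
Only numpy, scipy, OpenCV 4.12 (cv2) and the standard library are available. Lean on these libraries where they do the work, as an engineer would, in place of code of your own. Each camera call takes 0.05 s, during which the arm holds its last target. There are 200 camera calls.

## Working session

There is one attempt and no reset: what is moved stays moved. The work goes in short steps, Python scripts to look and compute and a tool call to move; the robot and the scene stay as the last step left them, time stands still between calls to the robot, and variables do not carry over. Pictures are saved under pics/ and viewed, at most 10 in all, crops included, and the job is handed in when it is done.

Besides the shell and the picture viewer there is one more tool, called after "Request:" in YAML: its name, and indented under it one key for each argument. servo_tool: Moves the arm, as the interface text tells. Scaled input: -1 to 1 covers 0.4 m each way for a shift and pi rad each way for a turn. Its arguments: {"type":"object","properties":{"plan":{"type":"array"},"squeeze":{"type":"number"}},"required":["plan"]}

```bash
mkdir -p pics; ls; python3 - <<'E'
from station import status,cams,bot
import cv2,numpy as np
print(status.read_state()); print(bot.hold_point_z)
for n in ("top","side"):
    p=cams.get_image(n)
    cv2.imwrite(f"pics/{n}0.png",p["color"][:,:,::-1])
    print(n,p["camera_matrix"],p["position"],p["orientation"])
    for l in ("key","key_stand","dock","driver"):
        for d in cams.silhouettes(p,l): print(n,l,round(d["p"],2),d["rect"],int(d["region"].sum()))
E
```

```text
pics
{'time_s': 0.0, 'qpos': array([ 1.59957066e+00,  2.55711575e-01,  1.07013223e-01, -4.61297068e-04,
       -1.42390806e+00, -2.84555139e-01]), 'joint_vel': array([ 0.00112896, -0.0002083 , -0.00079164,  0.00012968, -0.00076306,
        0.00099416]), 'effort': array([-3.55561554e-06, -3.86627948e+01,  2.37938082e+01,  5.36490083e+00,
       -6.07953887e-03, -2.61936563e-06]), 'ee_pos': array([138.997016  , 531.63284784, 230.41997128]), 'orientation': array([ 3.11407824e+00, -4.00553853e-01, -2.64149326e-04]), 'wrist_force': array([ 0.18704071, -0.35153584,  0.63775359]), 'moment': array([-0.00983706,  0.04316397,  0.02153934]), 'finger_force': 0.0, 'width': 85.36099658041363}
18.700000000000003
top [[586.86328457   0.         318.03846061]
 [  0.         586.86328457 233.31755769]
 [  0.           0.           1.        ]] [ 429.80833453   58.73038375 1446.45203389] [-2.16606446  2.18313636 -0.0846767 ]
top key 0.73 [391.2, 136.0, 535.2, 268.4] 13728
top key 0.71 [231.5, 287.3, 263.3, 307.1] 294
top key 0.59 [198.6, 244.2, 212.5, 281.2] 350
top dock 0.77 [391.9, 136.3, 533.3, 271.6] 13575
top dock 0.42 [201.2, 247.3, 225.7, 278.1] 421
top driver 0.64 [281.4, 239.2, 294.3, 252.7] 131
top driver 0.58 [201.7, 247.7, 214.2, 282.0] 367
side [[451.6836145    0.         315.34702989]
 [  0.         451.6836145  241.70688549]
 [  0.           0.           1.        ]] [476.58408683 797.9513837  991.55319019] [-0.11496521  2.93071127 -1.03637773]
side key 0.92 [359.5, 282.7, 376.6, 318.6] 371
side key 0.77 [317.2, 325.5, 352.5, 350.2] 471
side key 0.62 [379.2, 325.3, 414.9, 376.0] 767
side key_stand 0.72 [317.6, 336.7, 345.6, 363.3] 606
side dock 0.6 [239.1, 128.3, 351.6, 211.2] 6111
side driver 0.81 [318.0, 258.5, 328.2, 276.0] 187
```

View pics/top0.png

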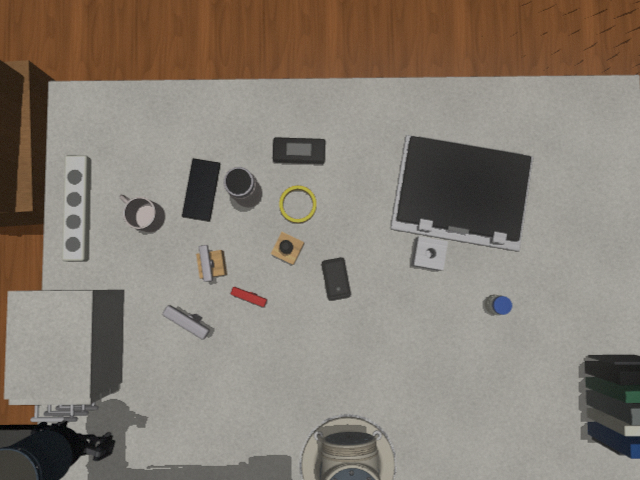

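View pics/side0.png

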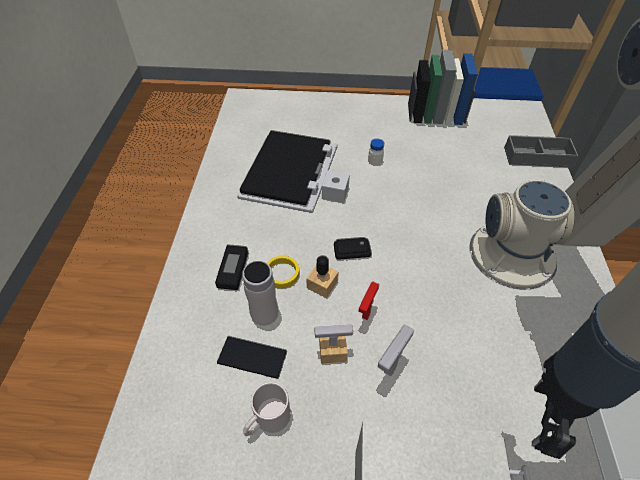

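The T-shaped candidates in the top view are the grey bar in the wooden stand (207,263), a red one (249,297) and a larger grey one (187,321). The one at (207,263) fits: it isn't red, it's the smaller grey one (about 37 px ≈ 84 mm), and it stands in the wooden stand. The lock block with its bore is at (431,253), and the driver's stand is at (288,248).

```bash
cat > h.py <<'E'
import numpy as np,cv2
from scipy.spatial.transform import Rotation as R
from station import status,cams,bot
def cam(n):
    if n=="wrist":
        s=status.read_state(); p=cams.get_image(n)
        M=np.array(p["mount"]); Rt=R.from_rotvec(s["orientation"]).as_matrix()
        return p,Rt@M[:3,:3],Rt@M[:3,3]+s["ee_pos"]
    p=cams.get_image(n); return p,R.from_rotvec(p["orientation"]).as_matrix(),np.array(p["position"])
def ray(c,uv):
    p,Rc,t=c; K=p["camera_matrix"]; d=Rc@np.linalg.solve(K,[uv[0],uv[1],1.]); return t,d
def onz(c,uv,z):
    t,d=ray(c,uv); return t+d*(z-t[2])/d[2]
def proj(c,X):
    p,Rc,t=c; v=p["camera_matrix"]@(Rc.T@(np.asarray(X,float)-t)); return v[:2]/v[2]
def tri(a,b):
    A=np.zeros((3,3));y=np.zeros(3)
    for t,d in (a,b):
        d=d/np.linalg.norm(d);P=np.eye(3)-np.outer(d,d);A+=P;y+=P@t
    return np.linalg.solve(A,y)
E
python3 - <<'E'
from h import *
T=cam("top");S=cam("side")
print("key tri",tri(ray(T,(206,262.5)),ray(S,(334.5,331))))
print("red tri",tri(ray(T,(249,297)),ray(S,(370,298))), "big", tri(ray(T,(187,321)),ray(S,(396,349))))
for a in ((203.5,246),(209,280)): print(onz(T,a,97))
print("bore",onz(T,(432,253.5),55),tri(ray(T,(432,253.5)),ray(S,(336,180))))
for a in ((408,137),(531,155),(392,229),(519,250)): print("plate",onz(T,a,15))
print("driver",tri(ray(T,(286,246)),ray(S,(322,262))))
a=cv2.resize(T[0]["color"][225:345,150:310],None,fx=4,fy=4,interpolation=3)
cv2.imwrite("pics/c1.png",a[:,:,::-1])
E
```

```text
key tri [477.84828387 325.9940606   98.47166073]
red tri [398.84626894 228.2548221   87.25538941] big [346.35504649 365.11872452 112.2272459 ]
[517.51590457 332.32160498  97.        ]
[439.22321294 318.97182947  97.        ]
bore [ 498.10239136 -201.48724412   55.        ] [ 498.47831238 -202.15653999   51.46358185]
plate [ 789.59024809 -156.4691043    15.        ]
plate [ 741.50018729 -458.92339577   15.        ]
plate [ 560.8288195  -112.65644581   15.        ]
plate [ 506.92185624 -420.79335654   15.        ]
driver [516.34789376 141.761309    99.48852932]
```

View pics/c1.png

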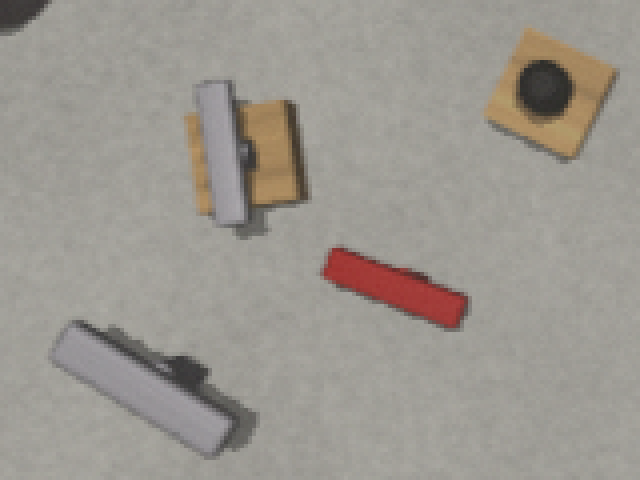

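The crop shows the grey T-key in its wooden stand at full-image (206,262). The red one (249,297) and the larger grey one (187,321) stay where they are. Before moving I'll check the tall box beside the arm.

```bash
python3 - <<'E'
from h import *
s=status.read_state();print(R.from_rotvec(s["orientation"]).as_matrix().round(3))
T=cam("top");S=cam("side")
print(proj(T,s["ee_pos"]),proj(S,s["ee_pos"]))
for a in ((92,290),(92,403)): print(onz(T,a,210))
for a in ((123,290),(123,395)): print(onz(T,a,0))
print(cams.get_image("wrist")["mount"])
Rt=R.from_rotvec(s["orientation"]).as_matrix()
print("shift to key",Rt.T@(np.array([478,326,230])-np.array([139.133,532.104,231.283])))
E
```

```text
[[ 0.967 -0.253 -0.   ]
 [-0.253 -0.967  0.   ]
 [-0.    -0.    -1.   ]]
[ 89.98538335 428.98268181] [535.84857265 420.00302761]
[419.33292778 543.43095368 210.        ]
[186.48985052 537.56074131 210.        ]
[416.984025   549.28911936   0.        ]
[163.69726455 544.04358153   0.        ]
[[-5.45859788e-04 -9.50366764e-01 -3.11131347e-01  7.91903903e+01]
 [ 9.99999678e-01 -3.35955583e-04 -7.28240962e-04  1.22531438e-01]
 [ 5.87569694e-04 -3.11131645e-01  9.50366642e-01 -1.43691473e+02]
 [ 0.00000000e+00  0.00000000e+00  0.00000000e+00  1.00000000e+00]]
shift to key [379.9838269  113.67520314   1.26018943]
```

Request:
servo_tool:
  plan:
    - {"jaw": -1,"dp": [0.03,0.1,0],"turn": 0}
    - {"jaw": -1,"dp": [0.13,0.14,0],"turn": -0.03}
    - {"jaw": -1,"dp": [0.23,0.16,0],"turn": -0.065}
    - {"jaw": -1,"dp": [0.33,0.18,0],"turn": -0.1}
    - {"jaw": -1,"dp": [0.43,0.2,0],"turn": -0.135}

```text
time_s: 1.17
ee_pos: [278.7, 414.1, 231.8]
orientation: [-3.131, -0.253, -0.001]
wrist_force: [-0.1, 1.2, 0.6]
width: 85.3
finger_force: 0.0
```

Request:
servo_tool:
  plan:
    - {"jaw": -1,"dp": [0.088,0.058,0],"turn": 0}
    - {"jaw": -1,"dp": [0.176,0.116,0],"turn": 0}
    - {"jaw": -1,"dp": [0.264,0.174,0],"turn": 0}
    - {"jaw": -1,"dp": [0.352,0.232,0],"turn": 0}
    - {"jaw": -1,"dp": [0.44,0.29,0],"turn": 0}

```text
time_s: 1.58
ee_pos: [468.8, 327.6, 231.5]
orientation: [-3.132, -0.244, -0.001]
wrist_force: [0.4, 2.1, 0.8]
width: 85.5
finger_force: 0.0
```

Request:
servo_tool:
  plan:
    - {"jaw": -1,"dp": [0,0,0],"turn": 0}
    - {"jaw": -1,"dp": [0,0,0],"turn": 0}

```text
time_s: 1.75
ee_pos: [468.7, 327.4, 230.5]
orientation: [3.132, 0.237, -0.001]
wrist_force: [-0.5, 0.4, -0.9]
width: 85.9
finger_force: 0.0
```

```bash
python3 - <<'E'
from h import *
W=cam("wrist");print(status.read_state()["ee_pos"],status.read_state()["orientation"])
for l in ("key","key_stand"):
    for d in cams.silhouettes(W[0],l):
        c,wh,a=cv2.minAreaRect(np.argwhere(d["region"])[:,::-1].astype(np.float32)); print(l,round(d["p"],2),d["rect"],c,wh,a,onz(W,c,105))
cv2.imwrite("pics/w1.png",W[0]["color"][:,:,::-1])
E
```

```text
[467.56036913 328.31694021 230.80630693] [ 3.13201977e+00  2.40639819e-01 -1.11395183e-03]
key 0.74 [306.6, 148.0, 339.0, 270.5] (322.0, 208.0) (120.0, 30.0) 90.0 [481.41961465 325.68621185 105.        ]
key 0.55 [196.4, 297.7, 307.7, 435.1] (248.18255615234375, 372.8572692871094) (140.68310546875, 97.21562194824219) 70.42687225341797 [341.0903767  362.48157474 105.        ]
key_stand 0.98 [285.4, 154.3, 363.6, 230.9] (321.5, 190.5) (77.0, 73.0) 90.0 [493.34981665 327.89298087 105.        ]
```

View pics/w1.png

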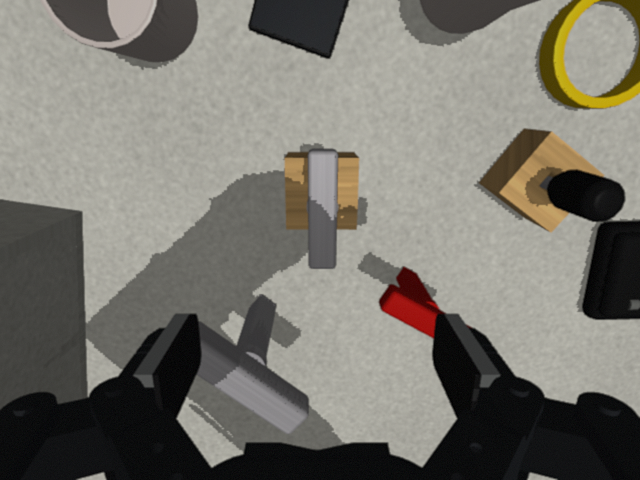

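The wrist view shows the key's bar at columns 308–337, rows 150–268. It is vertical in the picture, so the tool's yaw already matches the bar. The red key is at (410,300) and the large one at (255,375). Next I'll fit the bar's outline for an exact position.

```bash
python3 - <<'E'
from h import *
W=cam("wrist"); s=status.read_state()
d=[d for d in cams.silhouettes(W[0],"key") if abs(d["rect"][0]-307)<15][0]; r=d["rect"];print(r)
from scipy.optimize import least_squares
yaw=2*np.arctan2(s["orientation"][1],s["orientation"][0]);c,si=np.cos(yaw),np.sin(yaw)
def rect(x,y):
    P=np.array([proj(W,(x+c*a-si*b,y+si*a+c*b,z)) for a in(-42,42) for b in(-10,10) for z in(88,106)])
    return np.r_[P.min(0),P.max(0)]
o=least_squares(lambda v:rect(*v)-np.array([307.5,148.5,338,269.5]),[478,326]);print(o.x,o.fun,np.degrees(yaw))
X=np.array([*o.x,98]);Rt=R.from_rotvec(s["orientation"]).as_matrix()
print(s["ee_pos"],Rt.T@(X-s["ee_pos"]))
E
```

```text
[310.5, 145.7, 343.0, 266.3]
[475.69043429 326.82487894] [-0.04121355 -0.32537884  0.04110202  0.37088367] -351.0119176009621
[466.23131479 329.54361162 231.58320792] [  8.88113771   4.22810876 133.58363813]
```

Request:
servo_tool:
  plan:
    - {"jaw": -1,"dp": [0.02,0.005,0.09],"turn": 0}
    - {"jaw": -1,"dp": [0.02,0.005,0.15],"turn": 0}
    - {"jaw": -1,"dp": [0.02,0.005,0.15],"turn": 0}
    - {"jaw": -1,"dp": [0.02,0.005,0.15],"turn": 0}

```text
time_s: 2.33
ee_pos: [474.3, 328.1, 171.1]
orientation: [3.13, 0.246, -0.002]
wrist_force: [0.9, 0.4, 0.4]
width: 85.4
finger_force: 0.0
```

```bash
cat >> h.py <<'E'
from scipy.optimize import least_squares
def wcams(n=4):
    "n wrist shots of a still arm; mean tool pose; returns cam tuple in TOOL frame, mean pos, yaw deg"
    ps=[];rv=[];im=[]
    for _ in range(n):
        s=status.read_state();ps.append(s["ee_pos"]);o=s["orientation"];rv.append(o*np.sign(o[0]));p=cams.get_image("wrist");im.append(p)
    pos=np.mean(ps,0);o=np.mean(rv,0);M=np.array(im[0]["mount"])
    return (im[-1],M[:3,:3],M[:3,3]),im,pos,np.degrees(2*np.arctan2(o[1],o[0])),np.std(ps,0)
E
python3 - <<'E'
from h import *
C,im,pos,yaw,sd=wcams();print(pos,yaw,sd)
def rect(x,y,zt):
    P=np.array([proj(C,(x+a,y+b,z)) for a in(-42,42) for b in(-10,10) for z in(zt,zt+18)])
    return np.r_[P.min(0),P.max(0)]
for p in im:
    for d in cams.silhouettes(p,"key"):
        r=d["rect"]
        if abs((r[0]+r[2])/2-320)<30 and r[2]-r[0]<70:
            m=d["region"];c,wh,a=cv2.minAreaRect(np.argwhere(m)[:,::-1].astype(np.float32))
            o=least_squares(lambda v:rect(v[0],v[1],pos[2]-106)-np.array(r),[0,0])
            print(np.round(r),wh,a,o.x,o.fun.round(1))
cv2.imwrite("pics/w2.png",im[-1]["color"][:,:,::-1]);print(im[0]["camera_matrix"])
E
```

```text
[475.35225471 328.7701093  172.79052455] 8.980940148574234 [0.62669852 0.42992024 1.06696661]
[302. 170. 342. 319.] (38.61859130859375, 146.77359008789062) 1.8778774738311768 [2.58478515 2.87024381] [ 1.   0.3 -1.  -0.4]
[305. 171. 344. 319.] (38.54021453857422, 147.70870971679688) 1.5622249841690063 [1.8608562  3.91629466] [ 0.2 -0.  -0.2  0. ]
[306. 173. 347. 318.] (37.11330795288086, 144.97915649414062) 0.9710219502449036 [1.71063445 4.90828575] [ 1.2 -1.4 -1.2  1.6]
[304. 173. 343. 319.] (37.35618209838867, 144.7694854736328) 1.6365771293640137 [1.26850554 3.47583176] [ 0.1 -0.9 -0.1  1. ]
[[404.59385652   0.         316.32670028]
 [  0.         404.59385652 237.58984617]
 [  0.           0.           1.        ]]
```

View pics/w2.png

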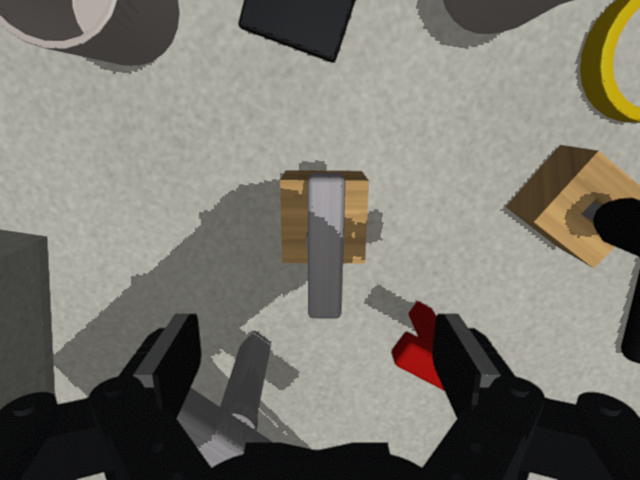

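The wrist view shows the bar still aligned, centred near column 325. It sits about 4 mm toward tool +y and 2 mm toward +x. I'll correct that, descend and grip.

Request:
servo_tool:
  plan:
    - {"jaw": -1,"dp": [0.005,0.01,0.03],"turn": 0}
    - {"jaw": -1,"dp": [0.005,0.01,0.1],"turn": 0}
    - {"jaw": -1,"dp": [0.005,0.01,0.17],"turn": 0}
    - {"jaw": -1,"dp": [0.005,0.01,0.228],"turn": 0}
    - {"jaw": -1,"dp": [0.005,0.01,0.228],"turn": 0}
  squeeze: 60

```text
time_s: 3.15
ee_pos: [475.3, 322.3, 75.3]
orientation: [3.127, 0.242, -0.012]
wrist_force: [-1.0, -1.5, -1.6]
width: 85.5
finger_force: 0.0
```

Request:
servo_tool:
  plan:
    - {"jaw": 0.3,"dp": [0,0,0],"turn": 0}
    - {"jaw": 0.3,"dp": [0,0,0],"turn": 0}
    - {"jaw": 1,"dp": [0,0,0],"turn": 0}
    - {"jaw": 1,"dp": [0,0,0],"turn": 0}
    - {"jaw": 1,"dp": [0,0,0],"turn": 0}

```text
time_s: 3.57
ee_pos: [478.4, 325.0, 81.4]
orientation: [-3.131, -0.244, -0.003]
wrist_force: [-0.4, 0.7, -0.0]
width: 25.5
finger_force: 0.0
```

Request:
servo_tool:
  plan:
    - {"jaw": 1,"dp": [0,0,0],"turn": 0}
    - {"jaw": 1,"dp": [0,0,0],"turn": 0}
    - {"jaw": 1,"dp": [0,0,0],"turn": 0}

```text
time_s: 3.82
ee_pos: [478.6, 324.9, 81.3]
orientation: [-3.131, -0.244, -0.003]
wrist_force: [0.4, -0.9, 5.2]
width: 18.7
finger_force: 59.6
```

Request:
servo_tool:
  plan:
    - {"jaw": 1,"dp": [0,0,-0.02],"turn": 0}
    - {"jaw": 1,"dp": [0,0,-0.06],"turn": 0}
    - {"jaw": 1,"dp": [0,0,-0.12],"turn": 0}
    - {"jaw": 1,"dp": [0,0,-0.2],"turn": 0}
    - {"jaw": 1,"dp": [0,0,-0.28],"turn": 0}

```text
time_s: 4.23
ee_pos: [476.8, 323.7, 192.1]
orientation: [3.13, 0.243, -0.005]
wrist_force: [0.5, -0.3, -2.5]
width: 18.6
finger_force: 59.5
```

Request:
servo_tool:
  plan:
    - {"jaw": 1,"dp": [0,0,-0.1],"turn": 0}
    - {"jaw": 1,"dp": [0,0,-0.1],"turn": 0}
    - {"jaw": 1,"dp": [0,0,-0.1],"turn": 0}

```text
time_s: 4.48
ee_pos: [478.3, 325.2, 234.3]
orientation: [-3.129, -0.243, -0.004]
wrist_force: [0.0, -0.4, -4.5]
width: 18.9
finger_force: 59.6
```

```bash
python3 - <<'E'
from h import *
C,im,pos,yaw,sd=wcams(2);print(pos,yaw,sd)
print("proj tip@(0,0,70)",proj(C,(0,0,70)),"bar",[proj(C,(a,0,-28)) for a in(-42,0,42)])
for d in cams.silhouettes(im[-1],"key"): print(d["p"],d["rect"])
cv2.imwrite("pics/w3.png",im[-1]["color"][:,:,::-1])
E
```

```text
[477.82598939 324.87650726 233.1142427 ] 8.893945752801434 [0.51543138 0.30890784 1.22985008]
proj tip@(0,0,70) [316.85786123 253.28625039] bar [array([317.00193913, 454.69017382]), array([316.99810446, 355.738731  ]), array([316.99344581, 235.52467504])]
0.71 [286.2, 221.0, 347.9, 445.8]
0.7 [373.4, 278.7, 469.1, 359.0]
```

View pics/w3.png

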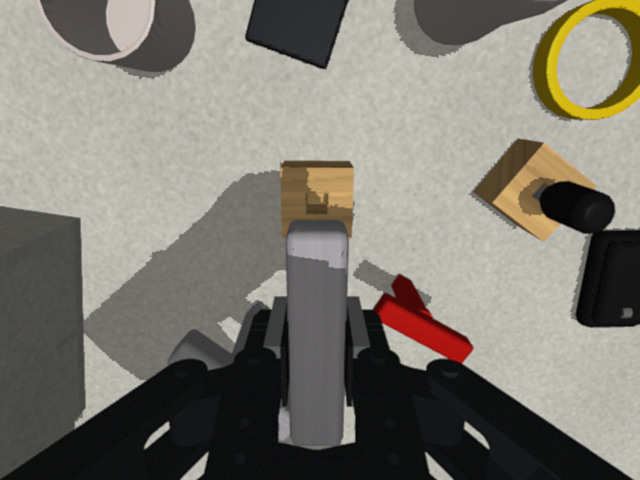

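The view shows the key held straight, with the bar at columns 286–348 and rows 221–446. The empty stand hole is at (317,203). I'll use that hole as the reference for the key's axis in this camera.

```bash
python3 - <<'E'
from h import *
g=cv2.cvtColor(cv2.imread("pics/w3.png"),cv2.COLOR_BGR2GRAY).astype(int)
np.set_printoptions(linewidth=250)
print("cols 296..338");print(g[184:222:2,298:338:1])
E
```

```text
cols 296..338
[[ 94  93  93  93  93  93  92  94 114 147 158 157 157 156 155 156 157 156 158 157 158 157 156 156 157 158 158 158 158 157 158 158 158 159 158 159 159 159 158 160]
 [ 94  94  95  95  96  94  95  95  94 101 129 156 162 159 159 159 161 158 160 159 159 159 159 160 159 161 160 161 160 161 161 161 160 160 161 161 160 160 162 160]
 [ 95  95  95  95  96  95  94  94  94  93  99 110 117 135 154 159 158 159 157 158 158 160 159 159 159 158 160 160 160 161 160 161 160 159 160 158 160 162 161 162]
 [ 96  96  96  96  97  96  95  96  96  96  96  97 116 147 154 154 153 155 161 161 158 159 160 159 160 159 157 158 157 157 157 158 159 158 158 158 158 158 159 160]
 [103 102 103 104 103 103 104  95  91  92  94  94  93  93  93  91  96 115 144 153 153 155 153 152 154 151 146 144 143 145 150 159 168 170 169 170 169 169 169 168]
 [108 109 107 108 108 109 106  93  79  82  98 102 102 102 101 102 103 105 121 152 166 171 170 169 169 156 117 101  94 105 139 165 178 180 177 179 178 179 179 177]
 [105 105 105 104 105 106 104  92  77  77  94  97  97  97  97  98  96  97  94  98 117 149 158 162 160 143 10
[... 1311 characters left out ...]
61  76  88  97  96  96  96  97  96  96  95  95]
 [ 97  97  96  98  96  98  98  92  85  84  86  85  86  85  85  86  84  82  82  83  83  84  84  82  83  83  82  81  81  84  90  94  95  96  95  96  95  95  94  94]
 [ 99  98  97  97  98  96  98  98  96  97  97  97  97  98  97  96  93  90  91  91  90  91  91  91  91  90  90  91  92  91  91  91  89  90  89  90  88  89  88  89]
 [ 89  89  89  89  89  89  88  88  88  89  88  88  89  88  89  89  88  88  87  87  88  86  88  88  87  87  88  87  87  87  87  87  87  86  87  87  87  87  86  87]
 [ 67  68  68  67  68  67  69  68  68  69  68  70  68  68  68  67  68  69  67  67  69  69  67  69  67  69  68  68  67  68  67  66  66  66  67  64  66  65  65  69]]
```

Request:
servo_tool:
  plan:
    - {"jaw": 1,"dp": [-0.006,0.05,0],"turn": 0}
    - {"jaw": 1,"dp": [-0.018,0.149,0],"turn": 0}
    - {"jaw": 1,"dp": [-0.029,0.248,0],"turn": 0}
    - {"jaw": 1,"dp": [-0.041,0.348,0],"turn": 0}
    - {"jaw": 1,"dp": [-0.053,0.447,0],"turn": 0}

```text
time_s: 5.05
ee_pos: [483.3, 142.5, 230.2]
orientation: [3.13, 0.245, -0.006]
wrist_force: [0.8, 0.3, -2.0]
width: 19.0
finger_force: 59.5
```

Request:
servo_tool:
  plan:
    - {"jaw": 1,"dp": [-0.012,0.099,0],"turn": 0}
    - {"jaw": 1,"dp": [-0.023,0.199,-0.01],"turn": 0}
    - {"jaw": 1,"dp": [-0.035,0.298,-0.02],"turn": 0}
    - {"jaw": 1,"dp": [-0.047,0.397,-0.025],"turn": 0}
    - {"jaw": 1,"dp": [-0.059,0.497,-0.025],"turn": 0}

```text
time_s: 5.47
ee_pos: [491.0, -57.4, 241.1]
orientation: [-3.132, -0.244, 0.004]
wrist_force: [1.9, -0.4, -2.6]
width: 19.0
finger_force: 59.5
```

Request:
servo_tool:
  plan:
    - {"jaw": 1,"dp": [-0.011,0.092,0],"turn": 0.039}
    - {"jaw": 1,"dp": [-0.022,0.184,0],"turn": 0.078}
    - {"jaw": 1,"dp": [-0.031,0.266,0],"turn": 0.117}
    - {"jaw": 1,"dp": [-0.039,0.328,0],"turn": 0.156}
    - {"jaw": 1,"dp": [-0.043,0.365,0],"turn": 0.194}

```text
time_s: 5.88
ee_pos: [496.3, -204.9, 239.9]
orientation: [3.057, -0.72, -0.007]
wrist_force: [-0.5, 0.1, -2.7]
width: 18.9
finger_force: 59.5
```

Request:
servo_tool:
  plan:
    - {"jaw": 1,"dp": [0,0,0],"turn": 0}
    - {"jaw": 1,"dp": [0,0,0],"turn": 0}
    - {"jaw": 1,"dp": [0,0,0],"turn": 0}

```text
time_s: 6.13
ee_pos: [497.1, -201.9, 240.8]
orientation: [-3.061, 0.704, 0.004]
wrist_force: [0.5, -0.4, -3.2]
width: 19.2
finger_force: 59.6
```

```bash
python3 - <<'E'
from h import *
C,im,pos,yaw,sd=wcams(3);print(pos,yaw,sd)
print("axis at depth 187:",proj(C,(0,0,187)), "bore predicted", )
g=im[-1]["color"];cv2.imwrite("pics/w4.png",g[:,:,::-1])
Rz=R.from_rotvec([0,0,np.radians(yaw)]).as_matrix()@np.diag([1,-1,-1])
print(proj(C,Rz.T@(np.array([498.3,-202,55])-pos)))
E
```

```text
[ 497.29973782 -201.68567415  241.22317833] -25.901684663173103 [0.15174231 0.14140503 0.30156641]
axis at depth 187: [316.30061313 204.60121676] bore predicted
[316.11477686 203.60697596]
```

View pics/w4.png

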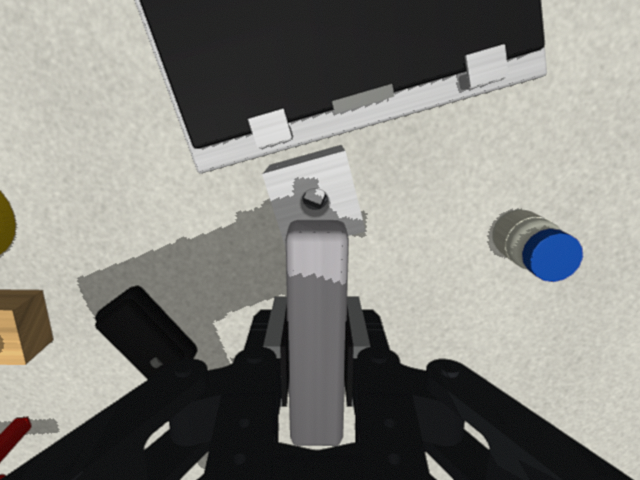

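The bore shows at (315,202), almost where the reference puts it. I'll enlarge it to get the exact centre and a possible hint of the socket's angle.

```bash
python3 - <<'E'
import cv2
a=cv2.imread("pics/w4.png")[180:228,283:347]
a=cv2.convertScaleAbs(a,alpha=1.2)
cv2.imwrite("pics/w4c.png",cv2.resize(a,None,fx=12,fy=12,interpolation=cv2.INTER_CUBIC))
E
```

```text
(no output)
```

View pics/w4c.png

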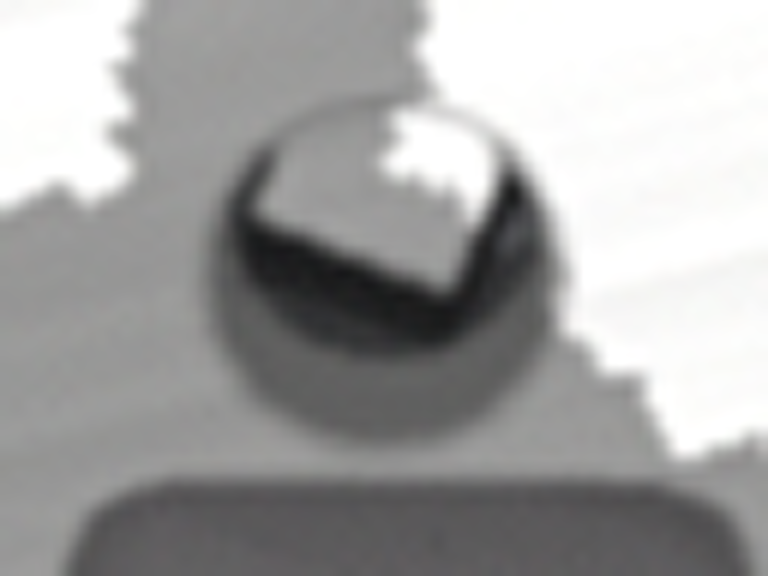

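The enlarged crop shows the bore centred at full-image (314.4,202). That is 1.9 px left of and 1.2 px above the key-axis reference (316.3,203.3), so I shift about -1.6 mm in tool y and +1 mm in tool x. The square socket floor is also visible, with its lower edge from crop (255,215) to (455,295). It lies about 21° clockwise of the tool, within the stated range. I'll pre-turn by that and come down to just above the mouth.

Request:
servo_tool:
  plan:
    - {"jaw": 1,"dp": [0.0026,-0.004,0.02],"turn": 0.03}
    - {"jaw": 1,"dp": [0.0026,-0.004,0.1],"turn": 0.06}
    - {"jaw": 1,"dp": [0.0026,-0.004,0.18],"turn": 0.09}
    - {"jaw": 1,"dp": [0.0026,-0.004,0.24],"turn": 0.117}
    - {"jaw": 1,"dp": [0.0026,-0.004,0.265],"turn": 0.117}

```text
time_s: 6.7
ee_pos: [497.1, -200.0, 132.4]
orientation: [2.879, -1.257, -0.01]
wrist_force: [-0.7, 0.7, -3.4]
width: 19.2
finger_force: 59.4
```

Request:
servo_tool:
  plan:
    - {"jaw": 1,"dp": [0,0,0],"turn": 0}
    - {"jaw": 1,"dp": [0,0,0],"turn": 0}
    - {"jaw": 1,"dp": [0,0,0],"turn": 0}

```text
time_s: 6.95
ee_pos: [500.8, -201.7, 138.3]
orientation: [-2.882, 1.251, -0.006]
wrist_force: [-0.4, -0.3, -1.9]
width: 18.8
finger_force: 59.5
```

```bash
python3 - <<'E'
from h import *
C,im,pos,yaw,sd=wcams(6);print(pos,yaw,sd); print(status.read_state()["wrist_force"],status.read_state()["moment"])
T=cam("top");S=cam("side")
for n,c,b in (("t",T,(240,400)),("s",S,(140,290))):
    u,v=map(int,proj(c,(498,-202,60)));cv2.imwrite("pics/_%s.png"%n,c[0]["color"][v-30:v+30,u-30:u+30,::-1])
a=cv2.hconcat([cv2.resize(cv2.imread("pics/_%s.png"%n),(400,400),interpolation=cv2.INTER_CUBIC) for n in "ts"]);cv2.imwrite("pics/ts5.png",a)
E
```

```text
[ 500.37340388 -201.61507444  137.79985689] -47.0003760185149 [0.3473397  0.06986413 0.44292055]
[ 0.03392826  0.9628388  -3.68073354] [ 0.02455373 -0.02161854  0.02973544]
```

View pics/ts5.png

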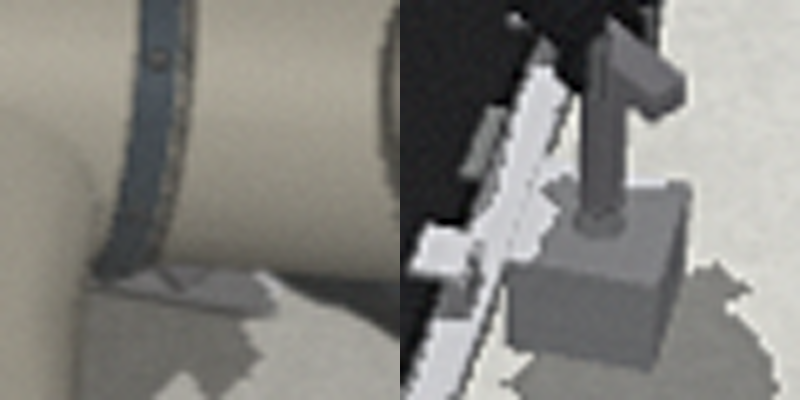

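The side crop shows the shank standing concentrically over the bore ring. The bore is hidden by the arm in the top view. I'll descend slowly and watch the force.

Request:
servo_tool:
  plan:
    - {"jaw": 1,"dp": [0,0,0.006],"turn": 0}
    - {"jaw": 1,"dp": [0,0,0.012],"turn": 0}
    - {"jaw": 1,"dp": [0,0,0.018],"turn": 0}
    - {"jaw": 1,"dp": [0,0,0.022],"turn": 0}
    - {"jaw": 1,"dp": [0,0,0.026],"turn": 0}

```text
time_s: 7.77
ee_pos: [499.2, -201.4, 125.3]
orientation: [2.88, -1.255, -0.001]
wrist_force: [0.4, 0.2, -2.5]
width: 19.1
finger_force: 59.5
```

Request:
servo_tool:
  plan:
    - {"jaw": 1,"dp": [0,0,0.002],"turn": 0}
    - {"jaw": 1,"dp": [0,0,0.004],"turn": 0}
    - {"jaw": 1,"dp": [0,0,0.004],"turn": 0}

```text
time_s: 8.02
ee_pos: [499.2, -201.4, 123.9]
orientation: [2.88, -1.255, -0.0]
wrist_force: [-1.1, -0.2, -2.0]
width: 19.1
finger_force: 59.5
```

Request:
servo_tool:
  plan:
    - {"jaw": 1,"dp": [0,0,0.005],"turn": 0}
    - {"jaw": 1,"dp": [0,0,0.01],"turn": 0}
    - {"jaw": 1,"dp": [0,0,0.015],"turn": 0}
    - {"jaw": 1,"dp": [0,0,0.015],"turn": 0}

```text
time_s: 8.35
ee_pos: [499.0, -201.3, 117.5]
orientation: [2.88, -1.255, -0.002]
wrist_force: [-1.1, -0.8, -2.4]
width: 18.8
finger_force: 59.5
```

Request:
servo_tool:
  plan:
    - {"jaw": 1,"dp": [0,0,0.005],"turn": 0}
    - {"jaw": 1,"dp": [0,0,0.01],"turn": 0}
    - {"jaw": 1,"dp": [0,0,0.015],"turn": 0}
    - {"jaw": 1,"dp": [0,0,0.015],"turn": 0}

```text
time_s: 8.68
ee_pos: [499.0, -201.3, 111.5]
orientation: [2.88, -1.255, -0.001]
wrist_force: [-0.8, 0.7, -2.5]
width: 19.2
finger_force: 59.5
```

Request:
servo_tool:
  plan:
    - {"jaw": 1,"dp": [0,0,0.005],"turn": 0}
    - {"jaw": 1,"dp": [0,0,0.01],"turn": 0}
    - {"jaw": 1,"dp": [0,0,0.015],"turn": 0}
    - {"jaw": 1,"dp": [0,0,0.02],"turn": 0}
    - {"jaw": 1,"dp": [0,0,0.02],"turn": 0}

```text
time_s: 9.1
ee_pos: [499.0, -201.3, 103.5]
orientation: [2.88, -1.255, -0.001]
wrist_force: [0.5, -0.3, -2.3]
width: 19.1
finger_force: 59.5
```

Request:
servo_tool:
  plan:
    - {"jaw": 1,"dp": [0,0,0.0025],"turn": 0}
    - {"jaw": 1,"dp": [0,0,0.005],"turn": 0}
    - {"jaw": 1,"dp": [0,0,0.0075],"turn": 0}
    - {"jaw": 1,"dp": [0,0,0.0075],"turn": 0}

```text
time_s: 9.43
ee_pos: [499.3, -201.4, 100.9]
orientation: [-2.88, 1.255, 0.0]
wrist_force: [1.2, 0.3, -1.8]
width: 18.7
finger_force: 59.6
```

Request:
servo_tool:
  plan:
    - {"jaw": 1,"dp": [0,0,0.0025],"turn": 0}
    - {"jaw": 1,"dp": [0,0,0.005],"turn": 0}
    - {"jaw": 1,"dp": [0,0,0.0075],"turn": 0}
    - {"jaw": 1,"dp": [0,0,0.0075],"turn": 0}

```text
time_s: 9.77
ee_pos: [499.4, -201.4, 97.9]
orientation: [-2.88, 1.255, -0.0]
wrist_force: [0.9, 0.1, -3.7]
width: 18.6
finger_force: 59.5
```

Request:
servo_tool:
  plan:
    - {"jaw": 1,"dp": [0,0,0.0025],"turn": 0}
    - {"jaw": 1,"dp": [0,0,0.005],"turn": 0}
    - {"jaw": 1,"dp": [0,0,0.0075],"turn": 0}
    - {"jaw": 1,"dp": [0,0,0.0075],"turn": 0}

```text
time_s: 10.1
ee_pos: [499.4, -201.4, 94.9]
orientation: [-2.88, 1.255, -0.0]
wrist_force: [0.5, 0.9, -2.7]
width: 19.3
finger_force: 59.5
```

Request:
servo_tool:
  plan:
    - {"jaw": 1,"dp": [0,0,0.0025],"turn": 0}
    - {"jaw": 1,"dp": [0,0,0.005],"turn": 0}
    - {"jaw": 1,"dp": [0,0,0.0075],"turn": 0}
    - {"jaw": 1,"dp": [0,0,0.01],"turn": 0}
    - {"jaw": 1,"dp": [0,0,0.01],"turn": 0}

```text
time_s: 10.52
ee_pos: [499.4, -201.4, 90.9]
orientation: [-2.88, 1.255, -0.0]
wrist_force: [1.7, 0.5, -2.9]
width: 18.8
finger_force: 59.5
```

Request:
servo_tool:
  plan:
    - {"jaw": 1,"dp": [0,0,0.0025],"turn": 0}
    - {"jaw": 1,"dp": [0,0,0.005],"turn": 0}
    - {"jaw": 1,"dp": [0,0,0.01],"turn": 0}
    - {"jaw": 1,"dp": [0,0,0.0125],"turn": 0}
    - {"jaw": 1,"dp": [0,0,0.0125],"turn": 0}

```text
time_s: 10.93
ee_pos: [499.3, -201.4, 85.7]
orientation: [-2.88, 1.255, 0.0]
wrist_force: [0.8, 0.9, -4.0]
width: 18.9
finger_force: 59.5
```

Request:
servo_tool:
  plan:
    - {"jaw": 1,"dp": [0,0,0.0025],"turn": 0}
    - {"jaw": 1,"dp": [0,0,0.005],"turn": 0}
    - {"jaw": 1,"dp": [0,0,0.005],"turn": 0}

```text
time_s: 11.18
ee_pos: [499.3, -201.4, 83.9]
orientation: [-2.88, 1.255, 0.0]
wrist_force: [1.1, 0.7, -4.2]
width: 18.9
finger_force: 59.5
```

Request:
servo_tool:
  plan:
    - {"jaw": 1,"dp": [0,0,0.001],"turn": 0}
    - {"jaw": 1,"dp": [0,0,0.002],"turn": 0}
    - {"jaw": 1,"dp": [0,0,0.002],"turn": 0}

```text
time_s: 11.43
ee_pos: [499.4, -201.4, 83.4]
orientation: [-2.88, 1.255, -0.0]
wrist_force: [1.1, 1.0, -1.2]
width: 18.7
finger_force: 59.8
```

Request:
servo_tool:
  plan:
    - {"jaw": 1,"dp": [0,0,0.001],"turn": 0}
    - {"jaw": 1,"dp": [0,0,0.002],"turn": 0}
    - {"jaw": 1,"dp": [0,0,0.002],"turn": 0}

```text
time_s: 11.68
ee_pos: [499.6, -201.6, 83.3]
orientation: [2.88, -1.254, 0.002]
wrist_force: [-1.2, 2.3, 5.1]
width: 18.8
finger_force: 60.7
```

Contact with the floor: the force rises by about 8 N and the TCP height of 83.3 puts the tip at 10 mm, so the key is fully home. I'll ease the press and turn clockwise.

Request:
servo_tool:
  plan:
    - {"jaw": 1,"dp": [0,0,-0.0012],"turn": 0}
    - {"jaw": 1,"dp": [0,0,-0.0012],"turn": 0.014}
    - {"jaw": 1,"dp": [0,0,-0.0012],"turn": 0.028}
    - {"jaw": 1,"dp": [0,0,-0.0012],"turn": 0.042}
    - {"jaw": 1,"dp": [0,0,-0.0012],"turn": 0.056}

```text
time_s: 12.1
ee_pos: [499.9, -201.1, 83.3]
orientation: [-2.756, 1.505, -0.002]
wrist_force: [1.5, 3.3, 3.5]
width: 18.9
finger_force: 60.4
```

```bash
python3 -c "
from h import *
s=status.read_state();print(s['wrist_force'],s['moment'],s['effort'],s['ee_pos'])"
```

```text
[1.52903884 3.30341492 3.50862585] [ 1.46731887 -0.31789335  0.14265229] [ -2.06114262 -38.04112315  19.60044801   5.4734163   -0.18990111
   0.54548973] [ 499.89807178 -201.07797565   83.34939508]
```

Request:
servo_tool:
  plan:
    - {"jaw": 1,"dp": [0,0,-0.001],"turn": 0.02}
    - {"jaw": 1,"dp": [0,0,-0.001],"turn": 0.04}
    - {"jaw": 1,"dp": [0,0,-0.001],"turn": 0.06}
    - {"jaw": 1,"dp": [0,0,-0.001],"turn": 0.08}
    - {"jaw": 1,"dp": [0,0,-0.001],"turn": 0.1}

```text
time_s: 12.52
ee_pos: [500.0, -201.0, 83.4]
orientation: [-2.486, 1.919, -0.001]
wrist_force: [2.1, 2.8, 1.1]
width: 18.8
finger_force: 60.0
```

```bash
python3 -c "
from h import *
s=status.read_state();print(s['wrist_force'],s['moment'],s['ee_pos'])"
```

```text
[2.07833879 2.81191168 1.06372583] [ 1.23260284 -0.73889169  0.10409507] [ 499.97904184 -200.99903002   83.41056438]
```

Request:
servo_tool:
  plan:
    - {"jaw": 1,"dp": [0,0,0],"turn": 0.018}
    - {"jaw": 1,"dp": [0,0,0],"turn": 0.036}
    - {"jaw": 1,"dp": [0,0,0],"turn": 0.054}
    - {"jaw": 1,"dp": [0,0,0],"turn": 0.072}
    - {"jaw": 1,"dp": [0,0,0],"turn": 0.08}

```text
time_s: 12.93
ee_pos: [500.0, -201.0, 83.4]
orientation: [-2.226, 2.215, -0.001]
wrist_force: [2.3, 2.6, 0.5]
width: 18.9
finger_force: 60.0
```

```bash
cat > st.py <<'E'
from h import *
s=status.read_state();o=s["orientation"];print(s['wrist_force'].round(1),s['moment'].round(3),s['ee_pos'].round(1),"yaw",np.degrees(2*np.arctan(o[1]/o[0])).round(2))
E
python3 st.py
```

```text
[2.3 2.6 0.5] [ 1.184 -0.826  0.139] [ 500.  -201.    83.4] yaw -89.71
```

Now small steps of about 1°, checking the torque each time.

Request:
servo_tool:
  plan:
    - {"jaw": 1,"dp": [0,0,0],"turn": 0.006}
    - {"jaw": 1,"dp": [0,0,0],"turn": 0.012}
    - {"jaw": 1,"dp": [0,0,0],"turn": 0.018}
    - {"jaw": 1,"dp": [0,0,0],"turn": 0.024}
    - {"jaw": 1,"dp": [0,0,0],"turn": 0.03}

```text
time_s: 13.35
ee_pos: [500.0, -201.2, 83.4]
orientation: [-2.121, 2.316, -0.001]
wrist_force: [2.7, 3.6, -1.0]
width: 18.7
finger_force: 59.8
```

```bash
python3 st.py
```

```text
[ 2.7  3.6 -1. ] [ 1.479 -1.649  0.101] [ 500.  -201.2   83.4] yaw -95.04
```

Request:
servo_tool:
  plan:
    - {"jaw": 1,"dp": [0,0,0],"turn": 0.005}
    - {"jaw": 1,"dp": [0,0,0],"turn": 0.01}
    - {"jaw": 1,"dp": [0,0,0],"turn": 0.015}
    - {"jaw": 1,"dp": [0,0,0],"turn": 0.015}

```text
time_s: 13.68
ee_pos: [500.0, -201.2, 83.4]
orientation: [-2.066, 2.365, -0.001]
wrist_force: [3.8, 4.1, -0.6]
width: 18.9
finger_force: 59.8
```

```bash
python3 st.py
```

```text
[ 3.8  4.1 -0.6] [ 1.545 -1.569  0.091] [ 500.  -201.2   83.4] yaw -97.74
```

Request:
servo_tool:
  plan:
    - {"jaw": 1,"dp": [0,0,0],"turn": 0.004}
    - {"jaw": 1,"dp": [0,0,0],"turn": 0.008}
    - {"jaw": 1,"dp": [0,0,0],"turn": 0.011}
    - {"jaw": 1,"dp": [0,0,0],"turn": 0.011}

```text
time_s: 14.02
ee_pos: [500.0, -201.2, 83.4]
orientation: [-2.025, 2.4, -0.001]
wrist_force: [3.9, 3.7, -1.4]
width: 18.7
finger_force: 59.8
```

```bash
python3 st.py
```

```text
[ 3.9  3.7 -1.4] [ 1.48  -1.597  0.115] [ 500.  -201.2   83.4] yaw -99.7
```

Request:
servo_tool:
  plan:
    - {"jaw": 1,"dp": [0,0,0],"turn": 0.004}
    - {"jaw": 1,"dp": [0,0,0],"turn": 0.008}
    - {"jaw": 1,"dp": [0,0,0],"turn": 0.008}

```text
time_s: 14.27
ee_pos: [500.0, -201.2, 83.4]
orientation: [-1.994, 2.426, -0.001]
wrist_force: [3.7, 3.4, -1.2]
width: 18.8
finger_force: 59.8
```

```bash
python3 st.py
```

```text
[ 3.7  3.4 -1.2] [ 1.441 -1.665  0.1  ] [ 500.  -201.2   83.4] yaw -101.15
```

Request:
servo_tool:
  plan:
    - {"jaw": 1,"dp": [0,0,0],"turn": 0.004}
    - {"jaw": 1,"dp": [0,0,0],"turn": 0.007}
    - {"jaw": 1,"dp": [0,0,0],"turn": 0.007}

```text
time_s: 14.52
ee_pos: [500.0, -201.2, 83.4]
orientation: [-1.968, 2.447, -0.001]
wrist_force: [2.5, 3.0, -0.4]
width: 19.0
finger_force: 59.8
```

```bash
python3 st.py
```

```text
[ 2.5  3.  -0.4] [ 1.443 -1.638  0.138] [ 500.  -201.2   83.4] yaw -102.4
```

Request:
servo_tool:
  plan:
    - {"jaw": 1,"dp": [0,0,0],"turn": 0.004}
    - {"jaw": 1,"dp": [0,0,0],"turn": 0.007}
    - {"jaw": 1,"dp": [0,0,0],"turn": 0.007}

```text
time_s: 14.77
ee_pos: [500.0, -201.2, 83.4]
orientation: [-1.941, 2.469, -0.001]
wrist_force: [3.5, 3.5, -2.1]
width: 18.9
finger_force: 59.8
```

```bash
python3 st.py
```

```text
[ 3.5  3.5 -2.1] [ 1.46  -1.653  0.105] [ 500.  -201.2   83.4] yaw -103.66
```

Request:
servo_tool:
  plan:
    - {"jaw": 1,"dp": [0,0,0],"turn": 0.004}
    - {"jaw": 1,"dp": [0,0,0],"turn": 0.007}
    - {"jaw": 1,"dp": [0,0,0],"turn": 0.007}

```text
time_s: 15.02
ee_pos: [500.0, -201.2, 83.4]
orientation: [-1.913, 2.49, -0.001]
wrist_force: [5.1, 3.3, -0.5]
width: 18.8
finger_force: 59.8
```

```bash
python3 st.py
```

```text
[ 5.1  3.3 -0.5] [ 1.411 -1.553  0.101] [ 500.  -201.2   83.4] yaw -104.92
```

Request:
servo_tool:
  plan:
    - {"jaw": 1,"dp": [0,0,0],"turn": 0.004}
    - {"jaw": 1,"dp": [0,0,0],"turn": 0.007}
    - {"jaw": 1,"dp": [0,0,0],"turn": 0.007}

```text
time_s: 15.27
ee_pos: [500.0, -201.2, 83.4]
orientation: [-1.886, 2.511, -0.001]
wrist_force: [3.6, 3.5, 0.0]
width: 18.9
finger_force: 59.9
```

```bash
python3 st.py
```

```text
[3.6 3.5 0. ] [ 1.462 -1.582  0.11 ] [ 500.  -201.2   83.4] yaw -106.18
```

Request:
servo_tool:
  plan:
    - {"jaw": 1,"dp": [0,0,0],"turn": 0.003}
    - {"jaw": 1,"dp": [0,0,0],"turn": 0.005}
    - {"jaw": 1,"dp": [0,0,0],"turn": 0.005}

```text
time_s: 15.52
ee_pos: [500.0, -201.2, 83.4]
orientation: [-1.866, 2.525, -0.001]
wrist_force: [4.4, 4.3, -0.7]
width: 18.7
finger_force: 59.9
```

```bash
python3 st.py
```

```text
[ 4.4  4.3 -0.7] [ 1.41  -1.607  0.087] [ 500.  -201.2   83.4] yaw -107.07
```

Request:
servo_tool:
  plan:
    - {"jaw": 1,"dp": [0,0,0],"turn": 0.003}
    - {"jaw": 1,"dp": [0,0,0],"turn": 0.005}
    - {"jaw": 1,"dp": [0,0,0],"turn": 0.005}

```text
time_s: 15.77
ee_pos: [500.0, -201.2, 83.4]
orientation: [-1.846, 2.54, -0.001]
wrist_force: [3.6, 3.4, -0.7]
width: 19.3
finger_force: 59.9
```

```bash
python3 st.py
```

```text
[ 3.6  3.4 -0.7] [ 1.379 -1.642  0.159] [ 500.  -201.2   83.4] yaw -107.97
```

Request:
servo_tool:
  plan:
    - {"jaw": 1,"dp": [0,0,0],"turn": 0.003}
    - {"jaw": 1,"dp": [0,0,0],"turn": 0.005}
    - {"jaw": 1,"dp": [0,0,0],"turn": 0.005}

```text
time_s: 16.02
ee_pos: [500.0, -201.2, 83.4]
orientation: [-1.826, 2.554, -0.001]
wrist_force: [4.3, 3.5, -1.3]
width: 18.7
finger_force: 59.8
```

```bash
python3 st.py
```

```text
[ 4.3  3.5 -1.3] [ 1.451 -1.615  0.147] [ 500.  -201.2   83.4] yaw -108.87
```

```bash
python3 - <<'E'
from h import *
C,im,pos,yaw,sd=wcams(1);cv2.imwrite("pics/w6.png",im[0]["color"][:,:,::-1])
for f in ("w4","w6"):
    g=cv2.cvtColor(cv2.imread(f"pics/{f}.png"),6)
    L=cv2.createLineSegmentDetector().detect(g)[0][:,0]
    for l in L:
        d=np.hypot(l[2]-l[0],l[3]-l[1])
        if d>55: print(f,l.round(0),"len",d.round(),"ang",(np.degrees(np.arctan2(l[3]-l[1],l[2]-l[0]))%180).round(1))
E
```

```text
w4 [250. 134. 193. 150.] len 59.0 ang 164.3
w4 [  6. 475. 147. 380.] len 170.0 ang 145.9
w4 [465.  71. 393.  93.] len 76.0 ang 163.5
w4 [193. 147. 139.  -0.] len 157.0 ang 70.0
w4 [460. 362. 633. 479.] len 209.0 ang 34.1
w4 [147. 378.  94. 326.] len 74.0 ang 44.8
w4 [541.   0. 546.  59.] len 59.0 ang 85.0
w4 [345. 150. 260. 174.] len 88.0 ang 164.4
w4 [288. 289. 288. 404.] len 115.0 ang 90.3
w4 [269. 164. 340. 144.] len 73.0 ang 164.4
w4 [349. 237. 347. 294.] len 58.0 ang 91.7
w4 [140. 285. 197. 347.] len 84.0 ang 46.8
w4 [390.  84. 332. 100.] len 60.0 ang 163.8
w4 [343. 391. 345. 297.] len 94.0 ang 91.3
w4 [402. 117. 339. 135.] len 65.0 ang 164.1
w4 [198. 171. 545.  73.] len 360.0 ang 164.2
w4 [286. 294. 284. 236.] len 59.0 ang 88.6
w6 [  1. 478.  56. 441.] len 66.0 ang 146.2
w6 [461. 363. 632. 478.] len 206.0 ang 34.0
w6 [289. 311. 287. 404.] len 94.0 ang 90.7
w6 [301. 214. 227. 225.] len 75.0 ang 171.8
w6 [247. 198. 327. 186.] len 81.0 ang 171.1
w6 [126.   0. 200. 287.] len 296.0 ang 75.4
w6 [178. 221. 150. 117.] len 107.0 ang 75.2
w6 [186.   0. 233. 215.] len 220.0 ang 77.6
w6 [344. 404. 344. 321.] len 84.0 ang 89.6
w6 [128. 122. 157. 224.] len 106.0 ang 74.3
w6 [230. 236. 177.  -1.] len 242.0 ang 77.3
w6 [346. 234. 289. 234.] len 56.0 ang 179.8
w6 [349. 237. 347. 293.] len 56.0 ang 91.7
```

View pics/w6.png

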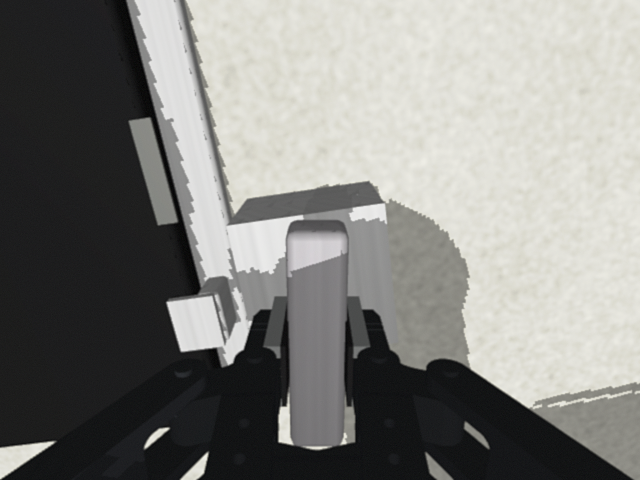

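```bash
python3 - <<'E'
from h import *
C,im,pos,yaw,sd=wcams(1)
def ang(a,b,zt):
    P=[onz(C,x,zt) for x in(a,b)];d=P[1]-P[0]; d=d*np.sign(d[1]); return np.degrees(np.arctan2(d[0],d[1]))
print(pos,yaw)
print("w4 lock top",ang((260,174),(345,150),187),"lock bottom",ang((269,164),(340,144),241),"plate",ang((198,171),(545,73),230), "yaw then -25.9")
print("w6 lock top",ang((227,225),(301,214),83-55),"bot",ang((247,198),(327,186),82))
E
python3 st.py
```

```text
[ 500.00845558 -201.21161671   83.39061403] -108.85510174543762
w4 lock top 15.56121095652178 lock bottom 15.443799748341737 plate 15.338283443137195 yaw then -25.9
w6 lock top 8.669767240923637 bot 8.58757718105761
[ 4.   3.7 -1.1] [ 1.389 -1.623  0.183] [ 500.1 -201.2   83.4] yaw -108.85
```

Request:
servo_tool:
  plan:
    - {"jaw": 1,"dp": [0,0,0],"turn": 0.002}
    - {"jaw": 1,"dp": [0,0,0],"turn": 0.003}
    - {"jaw": 1,"dp": [0,0,0],"turn": 0.003}

```text
time_s: 16.37
ee_pos: [500.0, -201.3, 83.4]
orientation: [-1.815, 2.563, -0.001]
wrist_force: [4.6, 2.8, -1.3]
width: 18.9
finger_force: 59.8
```

```bash
cat >> st.py <<'E'
m=[];
for _ in range(4): s=status.read_state();m.append(np.r_[s["moment"][2],s["effort"][5]]);cams.get_image("top")
print(np.round(m,3).tolist())
E
python3 st.py
```

```text
[ 4.6  2.8 -1.3] [ 1.408 -1.667  0.2  ] [ 500.  -201.3   83.4] yaw -109.39
[[0.2, -0.26], [0.28, -0.227], [0.225, -0.214], [0.238, -0.21]]
```

Request:
servo_tool:
  plan:
    - {"jaw": 1,"dp": [0,0,0],"turn": 0.002}
    - {"jaw": 1,"dp": [0,0,0],"turn": 0.004}
    - {"jaw": 1,"dp": [0,0,0],"turn": 0.004}

```text
time_s: 16.82
ee_pos: [500.0, -201.2, 83.4]
orientation: [-1.799, 2.574, -0.001]
wrist_force: [4.0, 2.4, -1.4]
width: 19.0
finger_force: 59.8
```

```bash
python3 st.py
```

```text
[ 4.   2.4 -1.4] [ 1.442 -1.584  0.268] [ 500.  -201.2   83.4] yaw -110.11
[[0.268, -0.364], [0.32, -0.31], [0.277, -0.285], [0.293, -0.279]]
```

The torque climbs steadily from about 0.11 to 0.29 N m against an unmoving lock, so this is the stop. I'll relax the twist, open and withdraw straight up.

Request:
servo_tool:
  plan:
    - {"jaw": 1,"dp": [0,0,0],"turn": -0.004}
    - {"jaw": 1,"dp": [0,0,0],"turn": -0.006}
    - {"jaw": 0.3,"dp": [0,0,0],"turn": -0.006}
    - {"jaw": -0.5,"dp": [0,0,0],"turn": -0.006}
    - {"jaw": -1,"dp": [0,0,0],"turn": -0.006}

```text
time_s: 17.43
ee_pos: [498.3, -201.9, 83.1]
orientation: [1.822, -2.557, -0.001]
wrist_force: [-0.2, -0.0, -0.9]
width: 53.1
finger_force: 0.0
```

Request:
servo_tool:
  plan:
    - {"jaw": -1,"dp": [0,0,0],"turn": 0}
    - {"jaw": -1,"dp": [0,0,0],"turn": 0}
    - {"jaw": -1,"dp": [0,0,0],"turn": 0}
    - {"jaw": -1,"dp": [0,0,0],"turn": 0}
    - {"jaw": -1,"dp": [0,0,0],"turn": 0}

```text
time_s: 17.85
ee_pos: [499.2, -201.5, 83.4]
orientation: [1.824, -2.558, -0.0]
wrist_force: [-0.5, 0.0, 0.8]
width: 85.5
finger_force: 0.0
```

Request:
servo_tool:
  plan:
    - {"jaw": -1,"dp": [0,0,-0.03],"turn": 0}
    - {"jaw": -1,"dp": [0,0,-0.1],"turn": 0}
    - {"jaw": -1,"dp": [0,0,-0.18],"turn": 0}
    - {"jaw": -1,"dp": [0,0,-0.27],"turn": 0}
    - {"jaw": -1,"dp": [0,0,-0.35],"turn": 0}

```text
time_s: 18.27
ee_pos: [499.1, -201.6, 225.6]
orientation: [-1.824, 2.557, -0.001]
wrist_force: [0.5, -1.0, 0.4]
width: 85.7
finger_force: 0.0
```

Request:
servo_tool:
  plan:
    - {"jaw": -1,"dp": [0,0,0],"turn": 0}
    - {"jaw": -1,"dp": [0,0,0],"turn": 0}
    - {"jaw": -1,"dp": [0,0,0],"turn": 0}

```text
time_s: 18.52
ee_pos: [499.0, -201.2, 222.7]
orientation: [1.824, -2.558, -0.002]
wrist_force: [-0.8, -0.4, 0.4]
width: 85.2
finger_force: 0.0
```

```bash
python3 - <<'E'
from h import *
C,im,pos,yaw,sd=wcams(2);print(pos,yaw,sd)
cv2.imwrite("pics/w7.png",im[-1]["color"][:,:,::-1])
for d in cams.silhouettes(im[-1],"key"):
    c,wh,a=cv2.minAreaRect(np.argwhere(d["region"])[:,::-1].astype(np.float32));print(round(d["p"],2),d["rect"],c,wh,a,onz(C,c,pos[2]-108))
P=[proj(C,(x,y,pos[2]-108)) for x in(-42,42) for y in(-10,10)];print("model bar top at tool axis",np.round(P,0).tolist())
L=cv2.createLineSegmentDetector().detect(cv2.cvtColor(im[-1]["color"],7))[0][:,0]
for l in L:
    d=np.hypot(l[2]-l[0],l[3]-l[1])
    if d>50 and 200<l[[0,2]].mean()<450 and l[[1,3]].mean()<400:print(l.round(),(np.degrees(np.arctan2(l[3]-l[1],l[2]-l[0]))%180).round(1))
E
```

```text
[ 498.80946122 -201.15734575  222.40879355] -109.00577209080575 [0.17226    0.00825842 0.32599381]
0.91 [296.4, 164.3, 331.1, 288.1] (314.0384216308594, 226.49899291992188) (123.52351379394531, 32.092018127441406) 88.53119659423828 [  3.1297611   -0.9121803  114.40879355]
0.59 [387.4, 355.0, 449.5, 427.8] (417.4471740722656, 393.3222961425781) (60.39302062988281, 52.736412048339844) 67.10945129394531 [-130.56244775   78.21152242  114.40879355]
model bar top at tool axis [[301.0, 288.0], [330.0, 288.0], [300.0, 168.0], [331.0, 168.0]]
[282. 305. 198. 317.] 172.3
[269. 165. 347. 153.] 171.3
[202.  38. 221. 126.] 77.7
[387. 375. 432. 354.] 155.3
[204. 115. 218. 177.] 77.2
[266. 228. 223.   0.] 79.1
[329. 191. 329. 264.] 89.7
[282. 304. 268. 233.] 79.1
[229. 173. 216. 115.] 77.8
[326. 283. 325. 202.] 89.4
[211. 111. 194.  33.] 77.5
```

The key stands fully home: its outline matches a bar top at 108 mm. It is released at the stop, and the gripper is clear above it.

```bash
python3 -c "
from station import close_job
print(close_job())"
```

```text
the job is handed in; nothing more can be done
None
```

The key went down the lock's bore and fully home, turned clockwise until the torque rose at the stop, and was left standing there released; the job is handed in at about 19 s, its verdict not shown.

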